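# Press open the touch-latched jewellery box

## Task

Open the wooden jewellery box on the trunk: press down the front of its lid (the side nearer the robot) with a fingertip until the touch catch lets go, take the finger away so that the spring lifts the lid ajar on its own, then with a fingertip under the raised front edge swing the lid back past upright so that it stays open by itself, and move clear. Nothing is picked up: leave the box standing where it is and do not disturb the other things.

Things in the scene. Friction and masses are not known exactly. Their poses are not given: they have to be found in the camera images.
- jewel_box: dark wooden box, loose, 2.2 kg, standing at z = 0; 130 (x) x 200 (y) x 70 mm high. Origin: centre of its underside; x axis level from the front (nearer the robot) to the hinge side, z up. Closed, its flat lid hovers 8 mm above the rim, so it can sink a little: lid underside 78 mm, top 90 mm above the origin, from x = -68 to +62 mm, 204 mm wide.
- jewel_lid (a joint): lid angle, rad: 0 closed and latched, grows as it opens up and away from the robot, stop 1.85. Pressed in, it goes to -0.055; the catch lets go at about -0.025 and never re-latches. Untouched, a spring then lifts it ajar to about 0.6 within 1 s, where it rests on the spring by its weight and swings on freely. Let go before upright it falls back to ajar; past 1.6 it sinks slowly to the stop.
- lid_spot (a point): centre of a flush round brass inlay, 22 mm across, in the lid's top face, 16 mm behind the front edge: where to press. Moves with the lid. Pressing here takes 1 to 4 N and goes about 6 mm down to a firm stop; the catch lets go after about 3 mm.
- lid_front (a point): middle of the lid's front edge, on its top face; moves and turns with the lid (x to the hinge, z out of the top). The lid is 12 mm thick and weighs about 0.18 kg. Ajar, this edge stands about 72 mm higher than closed and takes about 1 N to lift. A steel catch tongue 22 mm long hangs under the lid by its front corner, at y = -90 to -70 mm. Pushing the edge hard toward the hinge shoves or tips the box.
- box_hinge (a point): middle of the hinge line, which runs along the box's y axis; fixed in the box at x = +60 mm, 78 mm above its underside (level with the closed lid's underside), 128 mm from the lid's front edge.
- dabba: bystander: round steel box with press-fit lid, 100 mm across, 63 mm high; origin at the centre of its underside. It, the perfume bottle, the phone stand and the tumbler stand left, right and behind the jewellery box, in any order.
- perfume: bystander: glass perfume bottle 32 x 60 mm, 94 mm high with its black cap; origin at the centre of its underside
- phone_stand: bystander: black silicone phone stand, foot 80 x 70 mm, leaning back plate, about 90 mm high; origin at the centre of its underside
- tumbler: bystander: steel tumbler, 68 mm across, 95 mm high; origin at the centre of its underside
- comb: bystander: blue plastic comb 180 mm long (y), 31 mm wide, 5 mm thick, lying in front of the jewellery box; origin at the centre of its underside
- book: bystander: small book lying flat, 130 x 100 x 22 mm, far left; origin at the centre of its underside
- clock: bystander: round white alarm clock, 88 mm high, far right; origin at the centre of its underside
Not all that is in view belongs to the job. What is shaped like the jewel_box but green is not meant.

How it is judged:
By the outcome, as a careful person would: the job done as asked, in the order asked, and still so for the second after the job is handed in, with the robot touching nothing.
It also fails if it takes over 51 s, if anything falls off the work surface, if the arm or the gripper's body presses on something with over 40 N, if the wrist force passes 120 N, or if a joint passes its speed limit or range.

## Robot

A 6-joint arm with a two-finger parallel gripper is mounted at the origin on the work surface. World frame = base frame: x ahead of the robot, y to its left, z up, the work surface at z = 0. Lengths are in m, angles in rad, forces in N, time in s.
With the tool pointing down it reaches from about 0.25 to 0.775 m from the base axis. Payload 4 kg.
Tool frame: the origin (TCP) lies at the very end of the fingers, on their centre line; the grasp point (between the pads) lies 19 mm behind it; z points along the fingers, y is the line along which they close (so a half turn about z gives the same grasp; the last joint's range is limited). The gripper opens to 94 mm and grips with 3 to 60 N. Pads are 16 mm wide; open, the fingers measure 119 mm over their backs; the gripper's body (75 mm by 177 mm) begins 78 mm behind the grasp point.
Start: joints at [-1.45, 0.087, 1.371, -0, 1.684, -0.103], TCP at [0.122, -0.536, 0.206] pointing down, gripper open.
Joint ranges: [-3.1, 3.1], [-0.76, 2.03], [0.27, 2.55], [-1.08, 4.22], [0.17, 2.65], [-2.57, 2.57]. Speed limits (rad/s): [2.79, 2.79, 3.14, 3.14, 3.14, 3.14].

## Interface

Orientations are given as [roll, pitch, yaw] about the fixed x, y, z axes, in that order (R = Rz(yaw) Ry(pitch) Rx(roll)).
In Python, from bench import robot gives the robot as it stands. The module is installed in compiled form; this text tells all that it offers.
- The arm moves only by the tool move_arm, never from a script. Its argument "deltas" is one flat list of numbers, 7 for each row, row after row: the turn, a rotation vector about the tool's x, y, z in rad, then the shift along the tool's x, y, z in cm, then the closure, from -1 (fully open) to 1 (shut). A call has 1 to 8 rows; each row is the pose to reach, as a shift and turn from the pose commanded when the call began, along the tool's axes at that moment; what a row does not reach only later rows make up. A row lasts 1/10 s, in which the tool goes at most 50 mm and 8.59 degrees, less where a joint would pass 70% of its speed; a pose out of reach is approached as far as the arm can. A call with a gripper value outside its range is refused whole. The fingers move at their own pace and stop on an object; the grip force is fixed at half the most. Time passes only in rows, so rows that repeat a pose let the fingers close. It gives the time, the measured TCP pose, the force, the opening and the grip force at its end, in the units of the state.
- robot.get_obs(): the state, without advancing time (a new reading comes with each control period).
- robot.snapshot(name): name is "side" or "top" or "wrist"; returns a dict with "image" (480x640x3 uint8, red, green, blue), "depth" (480x640 float32, m along the optical axis (not along the pixel's ray), 0 where there is no reading), "fov_y" (degrees; the focal length in pixels is half the picture's height over the tangent of half this angle, whatever the lens; pixels are square), "cx", "cy" (the principal point, pixels), "origin" and "orientation" of the camera in the world; the wrist camera has in their place "T_tool_cam" (4x4, takes a point from camera to tool coordinates, whose origin is the TCP and whose axes are the flange's). Camera axes: x right, y up, looking along -z (the intrinsics and any distortion apply to the point x, -y, -z); pixel columns grow to the right and rows downward; lengths in m; the calibration is good to about 2 mm. A picture is of the moment at which its call begins: read the wrist's pose just before it.
- robot.close_job(): hands the job in; it is judged then, once.
The state is a dict: "time": time; "joint_positions": joint angles; "qvel": joint speeds; "joint_torque": joint torques, N m; "tool_pos": TCP position; "ee_rot": TCP orientation; "wrist_force": force on the tool from outside, world axes, zero at the start; "wrist_torque": the same for the moment, N m; "width": finger opening in m; "finger_force": force on a finger pad.
Only numpy, scipy, OpenCV 4.12 (cv2) and the standard library are available. Lean on these libraries where they do the work, as an engineer would, in place of code of your own. Each camera call takes 0.05 s, during which the arm holds its last target. There are 200 camera calls.

## Working session

There is one attempt and no reset: what is moved stays moved. The work goes in short steps, Python scripts to look and compute and a tool call to move; the robot and the scene stay as the last step left them, time stands still between calls to the robot, and variables do not carry over. Pictures are saved under pics/ and viewed, at most 10 in all, crops included, and the job is handed in when it is done.

Besides the shell and the picture viewer there is one more tool, called after "Request:" in YAML: its name, and indented under it one key for each argument. move_arm: Moves the arm, as the interface text tells. Its arguments: {"type":"object","properties":{"deltas":{"type":"array","items":{"type":"number"}}},"required":["deltas"]}

```bash
mkdir -p pics; cat > h.py <<'E'
import numpy as np, cv2
from scipy.spatial.transform import Rotation as R
from bench import robot
def snap(n,save=None):
    o=robot.get_obs(); s=robot.snapshot(n)
    if n=='wrist':
        T=np.eye(4);e=np.array(o['ee_rot']);T[:3,:3]=R.from_euler('xyz',e).as_matrix() if e.size==3 else e
        T[:3,3]=o['tool_pos'];C=T@np.array(s['T_tool_cam'])
    else:
        C=np.eye(4);e=np.array(s['orientation']);C[:3,:3]=R.from_euler('xyz',e).as_matrix() if e.size==3 else e
        C[:3,3]=s['origin']
    s['C']=C
    if save: cv2.imwrite('pics/'+save,s['image'][:,:,::-1])
    return s
def cloud(s):
    h,w=s['depth'].shape;f=h/2/np.tan(np.radians(s['fov_y'])/2)
    v,u=np.mgrid[:h,:w];d=s['depth']
    P=np.stack([(u-s['cx'])/f*d,-(v-s['cy'])/f*d,-d],-1)
    P=P@s['C'][:3,:3].T+s['C'][:3,3];P[d==0]=np.nan
    return P
E
python3 - <<'E'
from h import *
o=robot.get_obs();print(o)
for n in('top','side'):
    s=snap(n,n+'1.png');print(n,{k:v for k,v in s.items() if k not in('image','depth')})
E
```

```text
{'time': 0.0, 'joint_positions': array([-1.45007937e+00,  8.79567056e-02,  1.37225249e+00, -1.52619764e-05,
        1.68357661e+00, -1.03093799e-01]), 'qvel': array([-0.00081321, -0.00058307, -0.00020943, -0.00021325,  0.00102507,
       -0.00067524]), 'joint_torque': array([-1.14592076e-04, -3.40188718e+01, -3.02425969e+01,  7.17670494e-02,
        3.31917917e-02, -1.84435607e-04]), 'tool_pos': array([ 0.12199851, -0.53574034,  0.20430414]), 'ee_rot': array([-3.13940958e+00, -2.10611711e-04,  2.23808829e-01]), 'wrist_force': array([-0.37885705,  0.08428991, -0.29613066]), 'wrist_torque': array([-0.01820231,  0.01919207, -0.05384755]), 'finger_force': 0.0, 'width': 0.09402861685317203}
top {'fov_y': 44.77569490202743, 'cx': 320.9296839601522, 'cy': 252.20953656912678, 'origin': array([0.32642633, 0.00691645, 1.62285702]), 'orientation': array([ 1.60175529e-01,  1.27976809e-03, -1.58650407e+00]), 'C': array([[-1.57070798e-02,  9.87074312e-01, -1.59491660e-01,
         3.26426325e-01],
       [-9.99875817e-01, -1.57101179e-02,  1.24191768e-03,
         6.91645465e-03],
       [-1.27976774e-03,  1.59491361e-01,  9.87198495e-01,
         1.62285702e+00],
       [ 0.00000000e+00,  0.00000000e+00,  0.00000000e+00,
         1.00000000e+00]])}
side {'fov_y': 46.07963240216343, 'cx': 308.9944535576596, 'cy': 249.75791939760006, 'origin': array([0.39327252, 0.96766613, 1.25169604]), 'orientation': array([ 0.70291863,  0.01530666, -2.97583265]), 'C': array([[-0.9861777 ,  0.11613075, -0.11818289,  0.39327252],
       [-0.16498264, -0.75413363,  0.63565966,  0.96766613],
       [-0.01530606,  0.64637151,  0.76286932,  1.25169604],
       [ 0.        ,  0.        ,  0.        ,  1.        ]])}
```

View pics/top1.png

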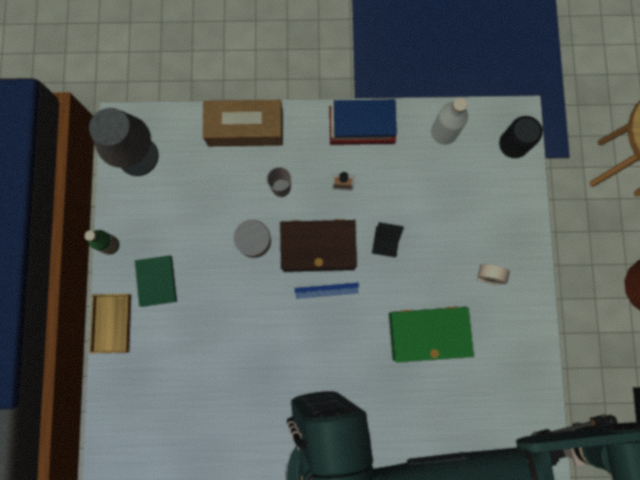

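View pics/side1.png

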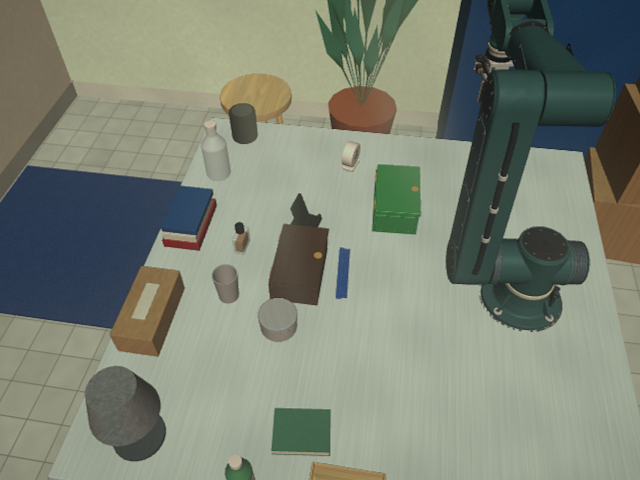

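The top view shows the dark brown box at about (318,245) with its brass inlay at (319,262). The comb is in front at (327,290) and the dabba is to the left at (252,238). The phone stand is to the right at (387,239), and the tumbler and perfume stand behind. The green decoy is at (431,333).

```bash
python3 - <<'E'
from h import *
for n,roi,ir in(('top',(205,285,265,365),(250,275,305,335)),('side',(215,312,262,335),(245,265,308,326))):
    s=snap(n);P=cloud(s);im=s['image'].astype(int)
    f=240/np.tan(np.radians(s['fov_y'])/2)
    def ray(p,z):
        d=s['C'][:3,:3]@np.array([(p[0]-s['cx'])/f,-(p[1]-s['cy'])/f,-1]);o=s['C'][:3,3];return o+d*(z-o[2])/d[2]
    hsv=cv2.cvtColor(s['image'],cv2.COLOR_RGB2HSV)
    m=np.zeros((480,640),np.uint8);a,b,c,d=ir
    sub=hsv[a:b,c:d];m[a:b,c:d]=((sub[...,2]>110)&(sub[...,1]>110)&(sub[...,0]<30))*255
    v,u=np.nonzero(m);print(n,'inlay px',u.mean(),v.mean(),len(u),ray((u.mean(),v.mean()),.09),np.nanmedian(P[m>0],0))
    a,b,c,d=roi;top=np.zeros((480,640),bool);top[a:b,c:d]=True
    k=top&(abs(P[...,2]-.09)<.008)&(im.sum(-1)<330)&(im[...,0]>im[...,2]+8)
    k=cv2.morphologyEx(k.astype(np.uint8),cv2.MORPH_OPEN,np.ones((3,3)))
    Q=P[k>0];print(len(Q),np.median(Q[:,2]))
    r=cv2.minAreaRect(Q[:,:2].astype(np.float32));print(r)
    # whole obstacles
s=snap('top');P=cloud(s)
for nm,(a,b,c,d) in dict(dabba=(215,262,230,276),phone=(218,260,370,407),tumbler=(163,200,262,296),perf=(168,193,330,357),comb=(280,300,290,362),green=(300,365,385,478)).items():
    q=P[a:b,c:d].reshape(-1,3);q=q[q[:,2]>(.012 if nm!='comb' else .003)];print(nm,q.min(0).round(3),q.max(0).round(3))
E
```

```text
top inlay px 318.3181818181818 261.8636363636364 22 [0.54819559 0.01233665 0.09      ] [0.54775275 0.01310077 0.09063482]
3373 0.09050230344179666
((0.5963927507400513, 0.01309271901845932), (0.13004304468631744, 0.19821198284626007), 0.514234721660614)
side inlay px 317.5 254.77272727272728 44 [0.54782433 0.01357563 0.09      ] [0.54783534 0.01316244 0.09033852]
2782 0.08977230456471963
((0.5972632169723511, 0.013696201145648956), (0.12940600514411926, 0.21012726426124573), 0.4958668649196625)
dabba [0.572 0.145 0.012] [0.672 0.244 0.075]
phone [ 0.569 -0.217  0.012] [ 0.656 -0.137  0.096]
tumbler [0.743 0.075 0.012] [0.837 0.151 0.103]
perf [ 0.763 -0.087  0.013] [ 0.8   -0.029  0.105]
comb [ 0.455 -0.106  0.003] [0.511 0.093 0.017]
green [ 0.283 -0.414  0.012] [ 0.424 -0.175  0.102]
```

Request:
move_arm:
  deltas: [0,0,0.215,53.7,-44.1,0,1,0,0,0.215,53.7,-44.1,0,1,0,0,0.215,53.7,-44.1,0,1,0,0,0.215,53.7,-44.1,0,1,0,0,0.215,53.7,-44.1,0,1,0,0,0.215,53.7,-44.1,0,1,0,0,0.215,53.7,-44.1,0,1,0,0,0.215,53.7,-44.1,0,1]

```text
time: 1.05
tool_pos: [0.3679, -0.2184, 0.2056]
ee_rot: [3.141, -0.001, 0.008]
wrist_force: [-0.2, -0.0, -0.3]
width: 0.0334
finger_force: 0.0
```

Request:
move_arm:
  deltas: [0,0,0,17.5,-22.5,0,1,0,0,0,17.5,-22.5,0,1,0,0,0,17.5,-22.5,0,1,0,0,0,17.5,-22.5,0,1,0,0,0,17.5,-22.5,0,1,0,0,0,17.5,-22.5,0,1,0,0,0,17.5,-22.5,0,1,0,0,0,17.5,-22.5,0,1]

```text
time: 1.85
tool_pos: [0.54, 0.0068, 0.2049]
ee_rot: [3.141, 0.001, 0.01]
wrist_force: [-0.2, -0.6, 0.6]
width: 0.0005
finger_force: 0.0
```

```bash
python3 - <<'E'
from h import *
o=robot.get_obs();print(o)
s=snap('wrist','w1.png');print(s['C'],s['fov_y'])
E
```

```text
{'time': 1.85, 'joint_positions': array([-9.20229477e-02,  6.62457541e-02,  1.39425414e+00, -7.20351876e-04,
        1.68245345e+00,  1.46826625e+00]), 'qvel': array([-3.62548316e-02, -2.48400440e-02,  1.56164801e-02, -5.24821003e-03,
        2.45702944e-03, -5.95164734e-06]), 'joint_torque': array([ 8.95404182e-01, -3.26759613e+01, -3.05301476e+01,  1.22288573e-01,
       -1.14734005e-01,  1.19487863e-02]), 'tool_pos': array([0.53999837, 0.00675544, 0.20490691]), 'ee_rot': array([3.14101970e+00, 1.42679664e-03, 1.04269427e-02]), 'wrist_force': array([-0.18781739, -0.64633108,  0.64897848]), 'wrist_torque': array([0.01816864, 0.00458438, 0.01203557]), 'finger_force': 0.0, 'width': 0.0005389610725706873}
[[ 9.93410900e-03  9.58232279e-01  2.85818497e-01  6.24248916e-01]
 [-9.99950597e-01  9.42157294e-03  3.16831459e-03  8.45824829e-03]
 [ 3.43121493e-04 -2.85835851e-01  9.58278534e-01  3.84667469e-01]
 [ 0.00000000e+00  0.00000000e+00  0.00000000e+00  1.00000000e+00]] 65.4424827070148
```

View pics/w1.png

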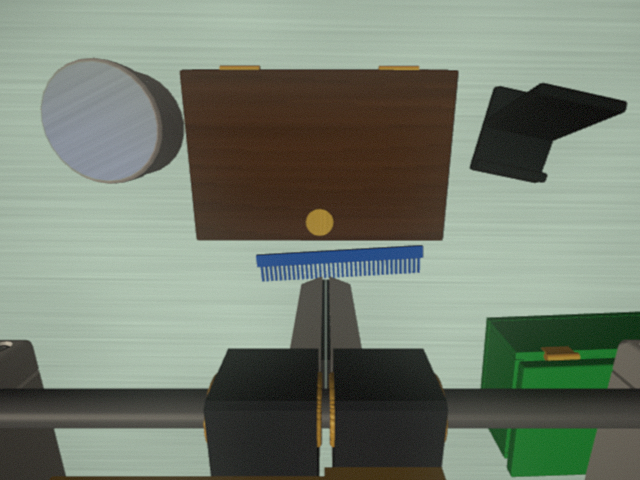

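The wrist view shows the inlay at (319,222), the lid's front edge at row 240 and the comb just in front. The fingertips are near (326,283).

```bash
python3 - <<'E'
from h import *
s=snap('wrist');f=240/np.tan(np.radians(s['fov_y'])/2);P=cloud(s)
for p in((319,222),(197,240),(442,240),(458,70),(181,70)):
    d=s['C'][:3,:3]@np.array([(p[0]-s['cx'])/f,-(p[1]-s['cy'])/f,-1]);o=s['C'][:3,3];print(p,(o+d*(.09-o[2])/d[2]).round(4))
print(P[222,319],robot.get_obs()['tool_pos'])
E
```

```text
(319, 222) [0.55   0.0119 0.09  ]
(197, 240) [0.5339 0.1125 0.09  ]
(442, 240) [ 0.5355 -0.0896  0.09  ]
(458, 70) [ 0.6645 -0.0887  0.09  ]
(181, 70) [0.6629 0.1125 0.09  ]
[0.55045677 0.01186587 0.09190697] [0.53960097 0.00547639 0.20543878]
```

Request:
move_arm:
  deltas: [0,0,0,0.9,-0.7,3,1,0,0,0,0.9,-0.7,6,1,0,0,0,0.9,-0.7,9,1,0,0,0,0.9,-0.7,10,1,0,0,0,0.9,-0.7,10,1,0,0,0,0.9,-0.7,10,1]

```text
time: 2.55
tool_pos: [0.5498, 0.0127, 0.1072]
ee_rot: [3.141, -0.003, 0.008]
wrist_force: [-0.1, -0.3, -0.1]
width: 0.0006
finger_force: 0.0
```

Request:
move_arm:
  deltas: [0,0,0,0,0,0.8,1,0,0,0,0,0,1.4,1,0,0,0,0,0,1.7,1,0,0,0,0,0,1.9,1,0,0,0,0,0,2.05,1,0,0,0,0,0,2.15,1,0,0,0,0,0,2.15,1]

```text
time: 3.25
tool_pos: [0.549, 0.0134, 0.0844]
ee_rot: [3.141, -0.0, 0.009]
wrist_force: [-2.7, -0.8, 3.8]
width: 0.0
finger_force: 2.2
```

Request:
move_arm:
  deltas: [0,0,0,0,0,-4,1,0,0,0,0,0,-8,1,0,0,0,-3,0,-12,1,0,0,0,-7,0,-13,1,0,0,0,-10,0,-13,1,0,0,0,-10,0,-13,1,0,0,0,-10,0,-13,1,0,0,0,-10,0,-13,1]

```text
time: 4.05
tool_pos: [0.4497, 0.0126, 0.2132]
ee_rot: [-3.141, 0.001, 0.009]
wrist_force: [0.7, 0.3, -0.5]
width: 0.0005
finger_force: 0.0
```

```bash
python3 - <<'E'
from h import *
s=snap('wrist','w2.png');P=cloud(s)
print(robot.get_obs()['joint_positions'].round(3))
s=snap('side','s2.png');P=cloud(s)
m=(abs(P[...,1]-.013)<.09)&(P[...,0]>.51)&(P[...,0]<.69)&(P[...,2]>.06)&(P[...,2]<.18)
Q=P[m];b=((Q[:,0]-.51)/.01).astype(int)
for i in range(18):
    if (b==i).sum()>5: print(.515+i*.01,np.median(Q[b==i,2]).round(3),Q[b==i,2].max().round(3))
E
```

```text
[-0.098 -0.138  1.576  0.     1.705  1.464]
0.535 0.069 0.075
0.545 0.069 0.075
0.555 0.153 0.162
0.5650000000000001 0.157 0.166
0.575 0.151 0.16
0.585 0.144 0.15
0.595 0.137 0.143
0.605 0.13 0.139
0.615 0.124 0.131
0.625 0.118 0.125
0.635 0.111 0.117
0.645 0.103 0.111
0.655 0.097 0.103
0.665 0.09 0.098
```

View pics/s2.png

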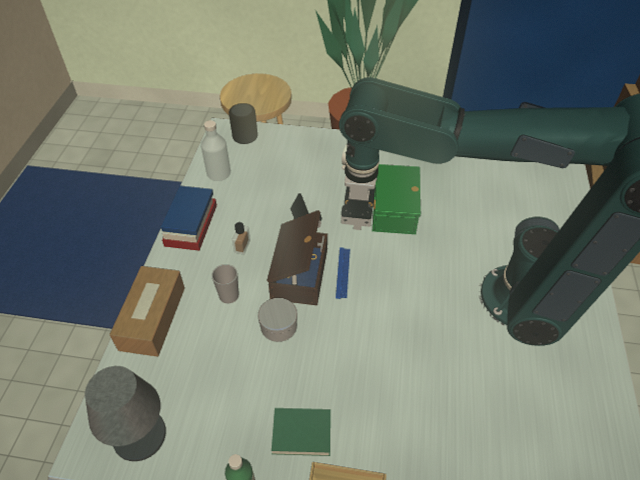

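The side view shows the lid ajar, with its front edge up near (312,215) and the gripper clear at (357,205). Next I tilt the tool forward.

Request:
move_arm:
  deltas: [0,0.14,0,0,0,0,1,0,0.28,0,0,0,0,1,0,0.42,0,0,0,0,1,0,0.56,0,0,0,0,1,0,0.7,0,0,0,0,1,0,0.8,0,0,0,0,1,0,0.8,0,0,0,0,1,0,0.8,0,0,0,0,1]

```text
time: 4.95
tool_pos: [0.459, 0.0129, 0.2135]
ee_rot: [3.141, -0.792, 0.008]
wrist_force: [0.4, -0.3, 0.3]
width: 0.0003
finger_force: 0.0
```

```bash
python3 - <<'E'
from h import *
o=robot.get_obs();print(o['joint_positions'].round(3),R.from_euler('xyz',o['ee_rot']).as_matrix().round(3))
E
```

```text
[-0.221 -0.754  2.166  0.198  0.961  1.294] [[ 0.702  0.008  0.712]
 [ 0.006 -1.     0.006]
 [ 0.712  0.    -0.702]]
```

Request:
move_arm:
  deltas: [0,0,0,-4.1,0,9.8,1,0,0,0,-4.1,0,9.8,1,0,0,0,-4.1,0,9.8,1,0,0,0,-4.1,0,9.8,1,0,0,0,-4.1,0,9.8,1]

```text
time: 5.45
tool_pos: [0.502, 0.0132, 0.1197]
ee_rot: [3.14, -0.799, 0.01]
wrist_force: [0.3, -0.2, 0.2]
width: 0.0005
finger_force: 0.0
```

Request:
move_arm:
  deltas: [0,0,0,1.7,0,2,1,0,0,0,3.3,0,4.1,1,0,0,0,3.3,0,4.1,1,0,0,0,3.3,0,4.1,1]

```text
time: 5.85
tool_pos: [0.5534, 0.0137, 0.1132]
ee_rot: [3.14, -0.797, 0.01]
wrist_force: [0.3, 0.5, -0.2]
width: 0.0004
finger_force: 0.0
```

```bash
python3 - <<'E'
from h import *
s=snap('side');cv2.imwrite('pics/s3.png',cv2.resize(s['image'][180:320,230:400,::-1],None,fx=4,fy=4,interpolation=cv2.INTER_CUBIC))
E
```

```text
(no output)
```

View pics/s3.png

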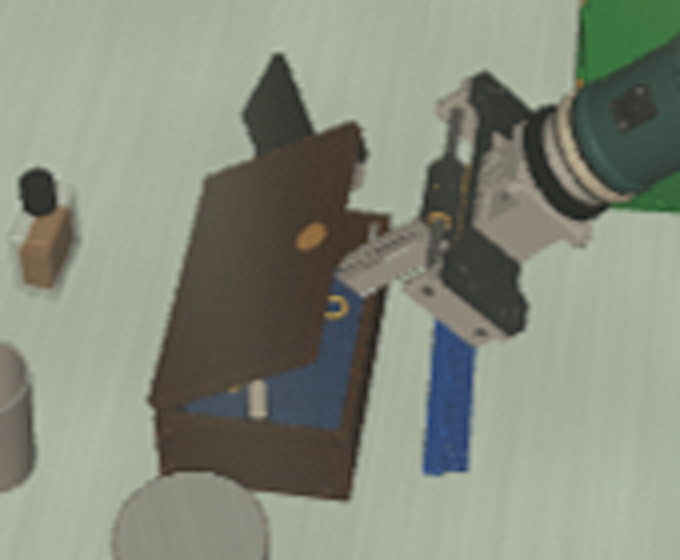

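The crop shows the fingertip at about (350,275), inside and under the raised front edge and clear of it. The catch tongue is at the far end. Next I compute the arc.

```bash
cat > arc.py <<'E'
from h import *
import sys
def rows(ths):
    o=robot.get_obs();p=np.array(o['tool_pos'])[[0,2]];a0=np.pi/2+o['ee_rot'][1]
    z0=np.array([np.cos(a0),-np.sin(a0)]);x0=np.array([np.sin(a0),np.cos(a0)]);s,h=.022,.009
    for t in ths:
        a=np.clip(t+.12,a0,np.pi/2);n=np.array([np.sin(a),np.cos(a)]);d=np.array([np.cos(a),-np.sin(a)])
        r=.128 if a>=t else .106
        c=np.array([.661-r*np.cos(t),.078+r*np.sin(t)]);tip=c-h*n+(s if a>=t else 0)*d
        D=tip-p;print(round(t,2),'rot',round(-(a-a0),2),'x',(D@x0*100).round(1),'z',(D@z0*100).round(1),'tip',tip.round(3))
rows(np.arange(*map(float,sys.argv[1:4])))
E
python3 arc.py .6 1.2 .07
```

```text
0.6 rot -0.0 x 2.0 z -0.2 tip [0.565 0.128]
0.67 rot -0.02 x 2.8 z -0.4 tip [0.57  0.136]
0.74 rot -0.09 x 3.6 z -0.5 tip [0.574 0.142]
0.81 rot -0.16 x 4.3 z -0.6 tip [0.579 0.148]
0.88 rot -0.23 x 5.1 z -0.6 tip [0.584 0.153]
0.95 rot -0.3 x 5.8 z -0.6 tip [0.589 0.158]
1.02 rot -0.37 x 6.6 z -0.5 tip [0.595 0.163]
1.09 rot -0.44 x 7.3 z -0.4 tip [0.601 0.168]
1.16 rot -0.51 x 8.0 z -0.2 tip [0.608 0.172]
```

Request:
move_arm:
  deltas: [0,0,0,1.2,0,-0.1,1,0,0,0,2,0,-0.2,1,0,-0.02,0,2.8,0,-0.4,1,0,-0.09,0,3.6,0,-0.5,1,0,-0.16,0,4.3,0,-0.6,1,0,-0.23,0,5.1,0,-0.6,1,0,-0.3,0,5.8,0,-0.6,1,0,-0.37,0,6.6,0,-0.5,1]

```text
time: 6.7
tool_pos: [0.5955, 0.0141, 0.1628]
ee_rot: [3.141, -0.423, 0.009]
wrist_force: [0.0, -0.2, 0.5]
width: 0.0006
finger_force: 0.4
```

```bash
python3 arc.py 1.09 1.78 .07; python3 - <<'E'
from h import *
s=snap('side');cv2.imwrite('pics/s4.png',cv2.resize(s['image'][160:320,230:400,::-1],None,fx=3,fy=3,interpolation=cv2.INTER_CUBIC))
E
```

```text
1.09 rot -0.06 x 0.7 z -0.2 tip [0.601 0.168]
1.16 rot -0.13 x 1.5 z -0.3 tip [0.608 0.172]
1.23 rot -0.2 x 2.2 z -0.4 tip [0.614 0.175]
1.3 rot -0.27 x 3.0 z -0.4 tip [0.621 0.178]
1.37 rot -0.34 x 3.7 z -0.3 tip [0.628 0.181]
1.44 rot -0.41 x 4.5 z -0.2 tip [0.636 0.183]
1.51 rot -0.42 x 5.3 z 0.1 tip [0.644 0.184]
1.58 rot -0.42 x 6.1 z 0.4 tip [0.653 0.184]
1.65 rot -0.42 x 6.8 z 0.8 tip [0.66  0.184]
1.72 rot -0.42 x 7.4 z 1.1 tip [0.668 0.183]
```

View pics/s4.png

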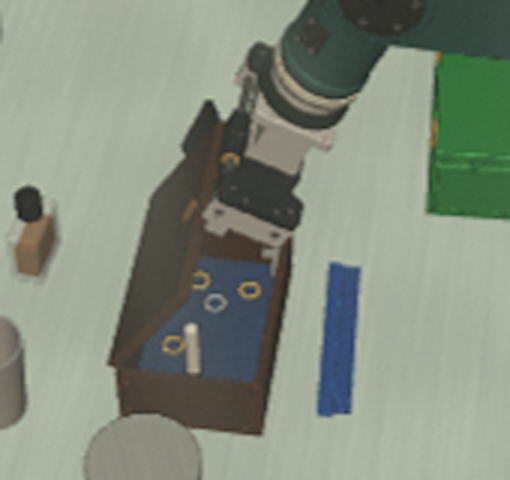

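The crop shows the lid at about 60°, its front edge running through (200,200), with the finger under it and the box still in place. I continue the arc.

Request:
move_arm:
  deltas: [0,-0.06,0,0.7,0,-0.2,1,0,-0.13,0,1.5,0,-0.3,1,0,-0.2,0,2.2,0,-0.4,1,0,-0.27,0,3,0,-0.4,1,0,-0.34,0,3.7,0,-0.3,1,0,-0.41,0,4.5,0,-0.2,1,0,-0.42,0,5.3,0,0.1,1,0,-0.42,0,6.1,0,0.4,1]

```text
time: 7.55
tool_pos: [0.6533, 0.0146, 0.1825]
ee_rot: [3.141, -0.005, 0.008]
wrist_force: [-0.6, 0.2, -0.2]
width: 0.0003
finger_force: 0.2
```

```bash
python3 arc.py 1.61 1.8 .05
```

```text
1.61 rot -0.0 x 0.3 z -0.1 tip [0.656 0.184]
1.66 rot -0.0 x 0.8 z -0.1 tip [0.661 0.184]
1.71 rot -0.0 x 1.3 z -0.0 tip [0.667 0.183]
1.76 rot -0.0 x 1.9 z 0.0 tip [0.672 0.182]
```

Request:
move_arm:
  deltas: [0,0,0,0.5,0,0,1,0,0,0,1,0,0,1,0,0,0,1.5,0,0,1,0,0,0,1.8,0,0,1,0,0,0,1.8,0,0,1,0,0,0,1,0,0,1,0,0,0,0,0,-1,1,0,0,0,-2,0,-4,1]

```text
time: 8.35
tool_pos: [0.6298, 0.0146, 0.2188]
ee_rot: [-3.141, 0.004, 0.008]
wrist_force: [0.2, -0.1, -0.8]
width: 0.0003
finger_force: 0.0
```

Request:
move_arm:
  deltas: [0,0,0,-5,0,-4,1,0,0,0,-10,0,-8,1,0,0,0,-15,0,-10,1,0,0,0,-20,0,-10,1,0,0,0,-20,0,-10,1,0,0,0,-20,0,-10,1,0,0,0,-20,0,-10,1,0,0,0,-20,0,-10,1]

```text
time: 9.15
tool_pos: [0.4321, 0.0129, 0.3211]
ee_rot: [3.141, -0.003, 0.009]
wrist_force: [0.3, -0.1, -1.3]
width: 0.0002
finger_force: 0.0
```

```bash
python3 - <<'E'
from h import *
s=snap('side','s5.png');P=cloud(s)
m=(abs(P[...,1]-.013)<.1)&(P[...,0]>.6)&(P[...,0]<.74)&(P[...,2]>.1)&(P[...,2]<.22)
Q=P[m]
for z in np.arange(.1,.22,.02):
    q=Q[abs(Q[:,2]-z)<.01]; print(z.round(2),len(q),np.median(q[:,0]).round(3) if len(q) else '')
E
```

```text
0.1 122 0.668
0.12 221 0.672
0.14 231 0.678
0.16 241 0.684
0.18 260 0.69
0.2 385 0.698
```

View pics/s5.png

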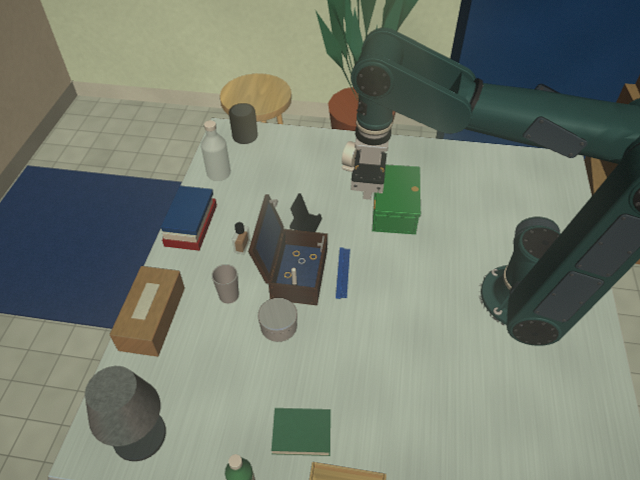

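The lid stands open past upright, at about (267,240) and roughly 1.85 rad, and the box and neighbours are in place. The arm is clear, so I hand it in.

```bash
python3 -c "
from bench import robot
print(robot.close_job())"
```

```text
the job is handed in; nothing more can be done
None
```

The jewellery box is open: its lid rests by itself past upright near the stop, the box and the other things stayed where they were, the arm is clear, and the job was handed in at about 9 s.

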